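Lock the wire reel on its pay-off stand and set the drag arm

ROBOT

A 6-joint arm with a two-finger parallel gripper is mounted at the origin on the work surface. World frame = base frame: x ahead of the robot, y to its left, z up, the work surface at z = 0. Lengths are in mm, angles in rad, forces in N, time in s.
With the tool pointing down it reaches from about 325 to 875 mm from the base axis. Payload 4.4 kg.
Tool frame: the origin (TCP) lies midway between the tips of the shut fingers; the grasp point (between the pads) lies 19 mm behind it; x points along the fingers, y is the direction in which the jaws open and shut, and the axes are right-handed (so a half turn about x gives the same grasp; the last joint's range is limited). The gripper opens to 85 mm and grips with 20 to 120 N. Pads are 22 mm wide; open, the fingers measure 114 mm over their backs; the gripper's body (76 mm by 85 mm) begins 54 mm behind the grasp point. The pads swing forward as they close: fully open they stand 13 mm farther back than shut.
Start: joints at [-1.26, 0.207, 1.542, -0, 1.393, -0.15], TCP at [256.186, -514.778, 231.282] pointing down, gripper open.
Joint ranges: [-2.73, 2.73], [-0.86, 2.22], [0.23, 2.46], [-1.11, 4.25], [0.08, 2.63], [-2.82, 2.82]. Speed limits (rad/s): [2.79, 2.79, 3.14, 3.14, 3.14, 3.14].

INTERFACE

Orientations are given as a 3x3 rotation matrix whose columns are the frame's x, y, z axes.
In Python, from workcell import manip, read_camera, camera_model gives the robot as it stands.
- The arm moves only by the tool play_rows, never from a script. Its arguments are lists of equal length, an entry for each row: "delta_pos": the shift along the world's x, y, z in cm, a list of three; "twist": the turn about the world's z in degrees; "gripper": the closure, from 0 (fully open) to 1 (shut). In form: {"delta_pos": [[tx, ty, tz], ...], "twist": [twist, ...], "gripper": [gripper, ...]}. A call has exactly 5 rows; each row is the pose to reach, as a shift and turn from the pose commanded when the call began; what a row does not reach only later rows make up. A row lasts 1/8 s, in which the tool goes at most 62.5 mm and 10.7 degrees, less where a joint would pass 70% of its speed; a pose out of reach is approached as far as the arm can. A call with a gripper value outside its range is refused whole. The fingers move at their own pace and stop on an object; "squeeze" is the grip in N (left out, the last holds). Time passes only in rows, so rows that repeat a pose let the fingers close, or fill a call up. It gives the time, the measured TCP pose, the force and the opening at its end, in the units of the state.
- manip.observe(): the state, without advancing time (a new reading comes with each control period).
- read_camera(name): name is "scene" or "top" or "wrist"; returns (picture, depth): 384x512x3 uint8, red, green, blue; 384x512 float32, mm along the optical axis (not along the pixel's ray), 0 where there is no reading.
- camera_model(name): a dict with "fx", "fy", "cx", "cy" (pixels), "T" (4x4, takes a point from camera to world coordinates); the wrist camera has in their place "T_tool_cam" (4x4, takes a point from camera to tool coordinates, whose origin is the TCP and whose axes are the tool frame's). Camera axes: x right, y up, looking along -z (the intrinsics and any distortion apply to the point x, -y, -z); pixel columns grow to the right and rows downward; lengths in mm; the calibration is good to about 2 mm. A picture is of the moment at which its call begins: read the wrist's pose just before it. camera_model takes no time and is no camera call.
- manip.close_job(): hands the job in, once; it reports no verdict.
The state is a dict: "time_s": time; "qpos": joint angles; "qd": joint speeds; "tau": joint torques, N m; "position": TCP position; "eef_rot": TCP orientation; "contact_force": force on the tool from outside, world axes, zero at the start; "moment": the same for the moment, N m; "finger_gap": finger opening in mm.
Only numpy, scipy, OpenCV 4.12 (cv2) and the standard library are available. Lean on these libraries where they do the work, as an engineer would, in place of code of your own. Each camera call takes 0.05 s, during which the arm holds its last target. There are 200 camera calls.

TASK

Get the pay-off stand ready for binding: push the red retaining clip sideways onto the groove of the spindle above the wire reel until it snaps fully home, and swing the drag arm in until its felt pad bears on the reel. Leave everything else on the bench where it stands.

Things in the scene. Friction and masses are not known exactly. Their poses are not given: they have to be found in the camera images.
- clip: Red plastic C-shaped clip, about 50 g, 8 mm thick; starts flat on the bench, tab up. Origin: as clip_bore. Mouth opens along +x, z up. C 28 mm across outside, bore 17 to 18 mm. The flared mouth is 25 mm wide at its tips (x = +15 mm) and narrows to 12 mm between rounded lips at x = +7 mm. Each springy jaw gives way 2 mm to pass the 16 mm groove (push about 10 N) and springs back behind it.
- clip_bore (a point): Middle of the clip's round bore, half-way up its 8 mm thickness (4 mm above what the clip lies on); axes as clip. With the clip home it is on the spindle's axis, with about 2 mm of play. Pushed on mouth first, along +x.
- clip_tab (a point): Grip point of the clip's upright tab, 34 mm behind (-x) and 16 mm above (+z) the bore point; axes as clip. The tab is a plate 10 mm thick (along y), 26 mm long (along x), from the clip's underside to 18 mm above this point (38 mm tall in all); a neck 10 mm wide joins it to the C. Hold it across the 10 mm.
- groove (a point): Point on the vertical axis of the stand's steel spindle, 98 mm above the bench: where clip_bore is when the clip is home and lies on the washer. The groove, 16 mm in diameter, is open from the brass washer (top 4 mm below this point) to the spindle's head (22 mm in diameter, from 8 to 29 mm above this point), so the 8 mm clip has 4 mm of height to spare: carry it about 2 mm above this point.
- stand: Wire pay-off stand, screwed down. Origin: under the spindle's axis, at bench level; axes along the edges of its square blue base (200 mm, 10 mm thick), z up. On the spindle turns a wire reel 110 mm across, top 90 mm above the bench, with a flat washer 68 mm across on it. The clip may come from any side. A wire-guide post, 88 mm high, stands at x = +90, y = -72 mm.
- drag_knob (a point): The middle of the black upright knob (18 mm in diameter, 40 mm tall, round) at the free end of the aluminium drag arm, 115 mm above the bench; the bar under it has its top 97 mm above the bench.
- drag_pivot (a point): A point on the vertical hinge axis of the drag arm, at the knob's height, 145 mm from the knob, at stand x = +75 mm, y = +88 mm from the spindle; a post with a wing nut whose top is 106 mm above the bench.
- drag (a joint): Angle of the drag arm (rad): 0 with the felt pad touching the reel's rim (a firm stop; the arm then points along the stand's -x), growing as the arm swings out, clockwise seen from above, to at most 1.25. A stiff pivot holds it where it is left: about 1 N at the knob moves it.
- clip_carton_mid (a point): Middle of a small closed carton, 60 x 60 x 45 mm, standing on the bench. Leave alone.
- tape_mid (a point): Middle of a roll of green floral tape lying flat, 60 mm across, 24 mm high. Leave alone.
- spare_reel_mid (a point): Middle of a full spare wire reel standing on the bench, 110 mm across, 70 mm high. Leave alone.
- secateurs_mid (a point): Pivot bolt of red-handled secateurs lying flat, handles 140 mm towards its -x, blades 60 mm towards +x, 20 mm high. Leave alone.
- bottle_mid (a point): Middle of a water bottle standing upright, 64 mm across, 210 mm high. Leave alone.
- wood_block_mid (a point): Middle of a timber block, 200 x 100 x 70 mm, lying flat. Leave alone.

How it is judged:
By the outcome, as a careful person would: the job done as asked, in the order asked, and still so for the second after the job is handed in, with the robot touching nothing.
It also fails if it takes over 53 s, if anything falls off the work surface, if the arm or the gripper's body presses on something with over 40 N, if the wrist force passes 120 N, or if a joint passes its speed limit or range.

## Working session

There is one attempt and no reset: what is moved stays moved. The work goes in short steps, Python scripts to look and compute and a tool call to move; the robot and the scene stay as the last step left them, time stands still between calls to the robot, and variables do not carry over. Pictures are saved under pics/ and viewed, about 8 in all and at most 12, crops included, and the job is handed in when it is done.

Besides the shell and the picture viewer there is one more tool, called after ">>>" as name(argument=value, ...), one argument or row to a line, values as JSON. play_rows: Moves the arm, as the interface text tells. Its arguments: {"type":"object","properties":{"delta_pos":{"type":"array"},"twist":{"type":"array"},"gripper":{"type":"array"},"squeeze":{"type":"number"}},"required":["delta_pos","twist","gripper"]}

```bash
mkdir -p pics; cat > h.py <<'E'
import numpy as np, cv2
from workcell import manip, read_camera, camera_model
def cloud(name):
    s=manip.observe(); im,d=read_camera(name); m=camera_model(name)
    if 'T' in m: T=np.array(m['T'])
    else:
        W=np.eye(4); W[:3,:3]=np.array(s['eef_rot']); W[:3,3]=s['position']; T=W@np.array(m['T_tool_cam'])
    v,u=np.mgrid[:384,:512]
    K=np.array([[m['fx'],0,m['cx']],[0,m['fy'],m['cy']],[0,0,1.]])
    n=np.stack([(u-m['cx'])/m['fx'],(v-m['cy'])/m['fy']],-1)
    dist=m.get('dist',m.get('distortion'))
    if dist is not None and not isinstance(dist,str):
        n=cv2.undistortPoints(np.stack([u,v],-1).reshape(-1,1,2).astype(np.float64),K,np.array(dist,float)).reshape(384,512,2)
    P=np.stack([n[...,0]*d,-n[...,1]*d,-d,np.ones_like(d)],-1)@T.T
    P=P[...,:3].copy(); P[d<=0]=np.nan
    return im,d,P
def save(n,im,scale=1):
    im=cv2.resize(im,None,fx=scale,fy=scale,interpolation=cv2.INTER_CUBIC)
    cv2.imwrite(f'pics/{n}.png',im[...,::-1])
E
python3 - <<'E'
from h import *
for n in('top','scene'):
    im,d,P=cloud(n); save(n+'0',im,1.5); np.savez(n+'0.npz',im=im,P=P)
    print({k:v for k,v in camera_model(n).items() if k!='T'}, np.round(np.array(camera_model(n)['T']),2).tolist())
print(camera_model('wrist')); s=manip.observe(); print(s['time_s'],s['eef_rot'],s['finger_gap'])
E
```

```text
{'fx': 399.4454680889887, 'fy': 399.4454680889887, 'cx': 261.7105943319622, 'cy': 192.49188904089763} [[-0.0, 0.99, -0.13, 420.48], [-1.0, -0.0, -0.01, 83.67], [-0.01, 0.13, 0.99, 1330.59], [0.0, 0.0, 0.0, 1.0]]
{'fx': 374.45595025804016, 'fy': 374.45595025804016, 'cx': 253.43150709604018, 'cy': 186.32919820091087} [[0.51, -0.68, 0.54, 1188.85], [0.86, 0.41, -0.31, -246.82], [-0.01, 0.62, 0.79, 983.74], [0.0, 0.0, 0.0, 1.0]]
{'fx': 301.2640901533198, 'fy': 301.2640901533198, 'cx': 257.7060074819735, 'cy': 191.0389690948528, 'T_tool_cam': array([[ 7.97285134e-04,  2.99361088e-01, -9.54139562e-01,
        -1.41773579e+02],
       [ 9.99999433e-01,  4.34484177e-04,  9.71925256e-04,
         1.23804393e-01],
       [ 7.05515145e-04, -9.54139796e-01, -2.99360572e-01,
        -7.73679192e+01],
       [ 0.00000000e+00,  0.00000000e+00,  0.00000000e+00,
         1.00000000e+00]])}
0.1 [[-6.45780062e-04  4.45556725e-01 -8.95253477e-01]
 [ 1.99396454e-03 -8.95251310e-01 -4.45557085e-01]
 [-9.99997804e-01 -2.07283557e-03 -3.10288862e-04]] 85.56869925098127
```

View pics/top0.png

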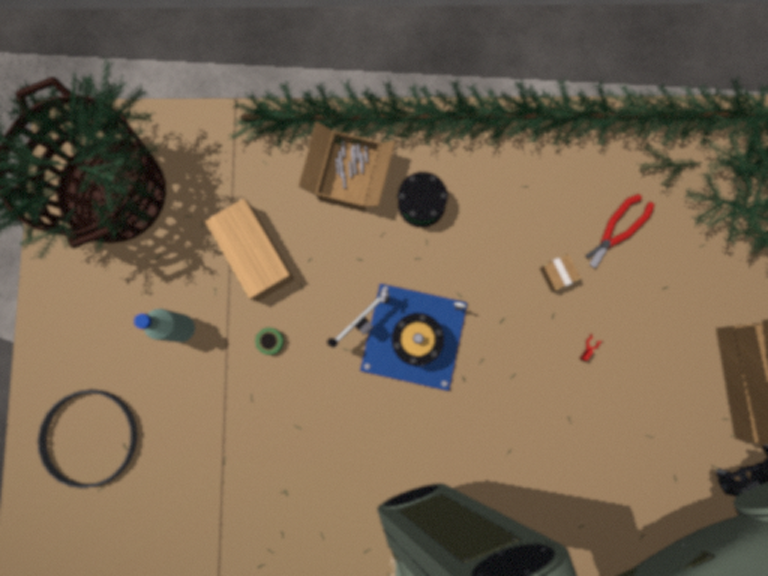

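View pics/scene0.png

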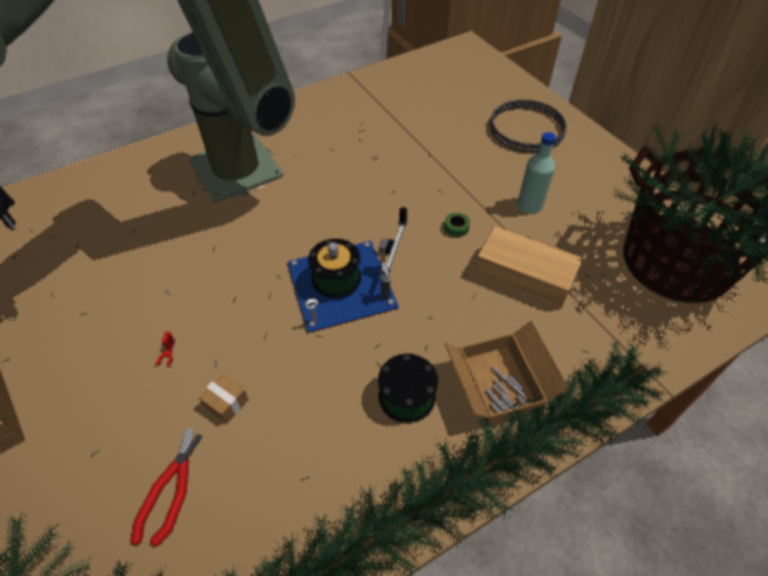

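The top view (1.5× px) shows the clip at (590,348), the spindle at (418,340), the drag knob at (332,342), the pivot at (383,293), the guide post at (460,304), the carton at (562,273) and the spare reel at (422,200). The scene view shows the same layout, with the clip's C-mouth facing the carton side.

```bash
python3 - <<'E'
from h import *
for n in('top','scene'):
    z=np.load(n+'0.npz'); im=z['im'].astype(int); P=z['P']; R,G,B=im[...,0],im[...,1],im[...,2]
    red=(R>120)&(G<70)&(B<70)
    nl,lab,st,c=cv2.connectedComponentsWithStats(red.astype(np.uint8))
    print(n)
    for i in range(1,nl):
        if st[i,4]>15:
            p=P[lab==i]; print(' red',st[i,4],c[i].round(1),np.nanmedian(p,0).round(1),np.nanmin(p,0).round(1),np.nanmax(p,0).round(1))
            if st[i,4]<600:
              for lo,hi in((2,12),(15,45)):
                q=p[(p[:,2]>lo)&(p[:,2]<hi)]
                if len(q): print('    z',lo,hi,len(q),q.mean(0).round(1), np.round(q[:, :2].min(0)),np.round(q[:,:2].max(0)))
    blue=(B>80)&(R<60)&(B-R>60)
    nl,lab,st,c=cv2.connectedComponentsWithStats(blue.astype(np.uint8)); i=1+st[1:,4].argmax()
    p=P[lab==i]; p=p[(p[:,2]>0)&(p[:,2]<20)]; r=cv2.minAreaRect(p[:,:2].astype(np.float32)); print(' base',r,np.median(p[:,2]))
    c0=np.array(r[0]); D=np.hypot(*(P[...,:2]-c0).transpose(2,0,1))
    q=P[(D<40)&(P[...,2]>112)&(P[...,2]<140)]; print(' head',len(q),q.mean(0).round(1),np.percentile(q[:,2],[10,50,90]).round(1), q[q[:,2]>np.nanmax(q[:,2])-5].mean(0).round(1))
    rl=P[(D<75)&(P[...,2]>82)&(P[...,2]<98)]; print(' reel',cv2.minEnclosingCircle(rl[:,:2].astype(np.float32)),np.median(rl[:,2]))
    k=(D>60)&(D<200)&(P[...,2]>85)&(P[...,2]<160)
    nl,lab,st,c=cv2.connectedComponentsWithStats(k.astype(np.uint8))
    for i in range(1,nl):
        if st[i,4]>5:
            p=P[lab==i]; print(' hi',st[i,4],c[i].round(1),p.mean(0).round(1))
            q=p[p[:,2]>122]; 
            if len(q): print('   knob',len(q),q.mean(0).round(1),q.max(0).round(1))
E
```

```text
top
 red 368 [417.4 147.2] [ 744.5 -418.9   16.4] [ 691.1 -484.8   -3.9] [ 804.9 -365.    25.2]
    z 2 12 25 [ 745.7 -430.8   10.6] [ 693. -485.] [ 796. -377.]
    z 15 45 247 [ 745.1 -420.    18. ] [ 691. -481.] [ 804. -366.]
 red 48 [391.7 234.6] [ 452.1 -320.4   33. ] [ 436.2 -334.6   -3.3] [ 482.2 -307.    42.4]
    z 2 12 12 [ 468.  -326.8    8. ] [ 450. -334.] [ 482. -323.]
    z 15 45 30 [ 449.  -315.7   35.1] [ 436. -325.] [ 459. -307.]
 base ((489.5496520996094, 55.021507263183594), (192.68313598632812, 192.54063415527344), 77.20025634765625) 9.663441994604455
 head 41 [479.5  50.6 124.5] [120.9 124.9 128.6] [480.2  51.3 127.9]
 reel ((479.9548645019531, 49.82572555541992), 54.7958984375) 91.07134887800873
 hi 276 [239.7 213.3] [517.9 167.8  99.7]
   knob 30 [472.1 223.2 134.2] [480.  230.4 138.6]
 hi 46 [284.  239.2] [438.4  31.2  89.3]
scene
 red 22 [110.2 224. ] [ 448.  -317.7   36.9] [ 440.8 -326.8   34.2] [ 459.6 -308.6   41. ]
    z 15 45 22 [ 448.5 -317.7   37.3] [ 441. -327.] [ 460. -309.]
 red 58 [109.9 237.9] [ 469.9 -333.7    7. ] [ 452.2 -355.5   -3.1] [ 496.7 -322.5   11.6]
    z 2 12 52 [ 473.1 -335.8    7.4] [ 459. -355.] [ 497. -324.]
 red 788 [108.2 334.9] [ 751.4 -421.9   16. ] [ 684.  -484.9   -4.8] [ 809.5 -364.5   22.3]
 base ((534.0565185546875, 43.400428771972656), (193.1304931640625, 108.22364807128906), 77.57462310791016) 9.863516318635106<stdin>:18: RuntimeWarning: Mean of empty slice.
  ret = um.true_divide(
Traceback (most recent call last):
IndexError: index -1 is out of bounds for axis 0 with size 0
```

>>> play_rows(
  delta_pos=[
    [4,4,0],
    [9,9,0],
    [14,13.5,-1],
    [18,17.5,-3],
    [19.9,19.3,-4],
  ],
  twist=[-10,-20,-30,-40,-50],
  gripper=[0,0,0,0,0],
  squeeze=60,
)

```text
time_s: 0.72
position: [456.3, -319.8, 190.5]
eef_rot: [[-0.0, -0.404, -0.915], [0.0, -0.915, 0.404], [-1.0, -0.0, 0.0]]
contact_force: [0.4, 0.2, 0.5]
finger_gap: 85.1
```

```bash
python3 - <<'E'
from h import *
s=manip.observe(); print(s['time_s'],np.round(s['position'],1),np.round(s['qpos'],2),np.round(s['eef_rot'],3).tolist())
im,d,P=cloud('wrist'); np.savez('w1.npz',im=im,P=P)
R,G,B=im.astype(int).transpose(2,0,1)
red=(R>90)&(G<0.5*R)&(B<0.5*R)&(P[...,2]<60)&(np.abs(P[...,0]-460)<70)&(np.abs(P[...,1]+325)<70)
p=P[red]; print(len(p))
tab=p[p[:,2]>34]; print('tab',len(tab),tab.mean(0).round(1),cv2.minAreaRect(tab[:,:2].astype(np.float32)))
c=p[(p[:,2]>5)&(p[:,2]<11)]; print('C',len(c),c.mean(0).round(1),cv2.minAreaRect(c[:,:2].astype(np.float32)))
# top-down map
M=np.zeros((500,500,3),np.uint8)
for q,col in zip(P.reshape(-1,3),im.reshape(-1,3)):
    if np.isnan(q[0]): continue
    x=int((q[0]-400)*4); y=int((q[1]+390)*4)
    if 0<=x<500 and 0<=y<500: M[499-x,499-y]=col
save('w1',np.hstack([im,cv2.resize(M,(384,384))]),0.85)
E
```

```text
0.725 [ 456.3 -319.8  190.5] [-0.77  0.21  1.63  0.    1.31  1.22] [[-0.0, -0.404, -0.915], [0.0, -0.915, 0.404], [-1.0, -0.0, 0.0]]
604
tab 219 [ 449.2 -317.3   36.9] ((448.8103332519531, -317.0205383300781), (9.690969467163086, 24.24439239501953), 52.68952941894531)
C 335 [ 472.  -334.3    7.2] ((472.6651916503906, -334.5302429199219), (28.5238094329834, 35.486942291259766), 54.371070861816406)
```

View pics/w1.png

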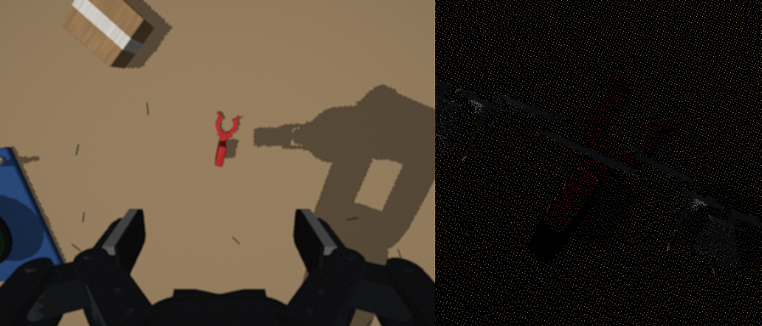

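The wrist view shows the clip at (225,140), mouth facing away from the gripper and clear all round. The tab is at (449,-317) with heading about -37°, which agrees between the tab rectangle and the C direction. I'm going down to grasp it.

>>> play_rows(
  delta_pos=[
    [-0.6,0.5,-4.5],
    [-0.6,0.5,-10],
    [-0.6,0.5,-15],
    [-0.6,0.5,-18],
    [-0.6,0.5,-18.5],
  ],
  twist=[-7,-13,-13,-13,-13],
  gripper=[0,0,0,0,0],
  squeeze=60,
)

```text
time_s: 1.4
position: [446.9, -314.8, 3.4]
eef_rot: [[-0.005, -0.595, -0.804], [0.005, -0.804, 0.595], [-1.0, -0.001, 0.007]]
contact_force: [-0.1, -0.9, 0.4]
finger_gap: 85.3
```

>>> play_rows(
  delta_pos=[
    [0,0,0],
    [0,0,0],
    [0,0,0],
    [0,0,0],
    [0,0,0],
  ],
  twist=[0,0,0,0,0],
  gripper=[0.5,1,1,1,1],
)

```text
time_s: 2.02
position: [449.8, -317.4, 7.3]
eef_rot: [[0.001, -0.595, -0.803], [-0.001, -0.803, 0.595], [-1.0, 0.0, -0.002]]
contact_force: [-0.2, 0.0, 4.5]
finger_gap: 9.2
```

>>> play_rows(
  delta_pos=[
    [0,0,3],
    [0,0,8],
    [0,4,13],
    [-1,9,17],
    [-2,14,18],
  ],
  twist=[0,0,5,10,15],
  gripper=[1,1,1,1,1],
)

```text
time_s: 2.65
position: [430.5, -176.7, 189.4]
eef_rot: [[0.005, -0.365, -0.931], [-0.003, -0.931, 0.365], [-1.0, 0.001, -0.006]]
contact_force: [1.0, 0.7, -1.8]
finger_gap: 9.4
```

>>> play_rows(
  delta_pos=[
    [-1,6,0],
    [-2,12,0],
    [-3,18,0],
    [-3.2,22,0],
    [-3.2,24.2,0],
  ],
  twist=[5,10,12,12,12],
  gripper=[1,1,1,1,1],
)

```text
time_s: 3.28
position: [396.2, 67.2, 186.1]
eef_rot: [[-0.0, -0.163, -0.987], [0.0, -0.987, 0.163], [-1.0, -0.0, 0.0]]
contact_force: [0.1, 0.3, -0.2]
finger_gap: 9.4
```

>>> play_rows(
  delta_pos=[
    [0,0,0],
    [0,0,0],
    [0,0,0],
    [0,0,0],
    [0,0,0],
  ],
  twist=[0,0,0,0,0],
  gripper=[1,1,1,1,1],
)

```text
time_s: 3.9
position: [397.3, 64.8, 186.3]
eef_rot: [[-0.0, -0.167, -0.986], [-0.0, -0.986, 0.167], [-1.0, 0.0, 0.0]]
contact_force: [-0.2, -0.2, -1.1]
finger_gap: 8.9
```

```bash
cat > w.py <<'E'
from h import *
import sys
def look(n,view=True):
    s=manip.observe(); R=np.array(s['eef_rot']); p0=np.array(s['position'])
    print(s['time_s'],p0.round(1),R.round(3).tolist(),np.round(s['contact_force'],1),s['finger_gap'],np.round(s['qpos'],2))
    im,d,P=cloud('wrist'); np.savez(n+'.npz',im=im,P=P,R=R,p=p0)
    r,g,b=im.astype(int).transpose(2,0,1)
    Q=(P-p0)@R   # tool coords
    red=(r>70)&(g<0.5*r)&(b<0.5*r)&(np.linalg.norm(Q,axis=-1)<90)
    q=Q[red]; print('red',len(q))
    bx=q[:,0]
    C=q[(bx>-6)&(bx<12)&(q[:,2]<-12)]
    if len(C)>20: print('C tool',np.nanmedian(C,0).round(1),cv2.minAreaRect(C[:,1:].astype(np.float32)), C.min(0).round(1),C.max(0).round(1))
    T=q[(bx<-22)]
    if len(T)>5: print('tab tool',T.mean(0).round(1),T.min(0).round(1),T.max(0).round(1))
    h=P[(P[...,2]>122)&(P[...,2]<133)&(np.hypot(P[...,0]-480,P[...,1]-50)<25)]
    if len(h)>5: print('head',len(h),h.mean(0).round(1),cv2.minEnclosingCircle(h[:,:2].astype(np.float32)))
    w=P[(P[...,2]>86)&(P[...,2]<98)&(np.hypot(P[...,0]-480,P[...,1]-50)<65)]
    if len(w)>50: print('reel',len(w),cv2.minEnclosingCircle(w[:,:2].astype(np.float32)))
    if view: save(n,im,1.2)
look(sys.argv[1])
E
python3 w.py w2
```

```text
3.9 [397.3  64.8 186.3] [[-0.0, -0.167, -0.986], [-0.0, -0.986, 0.167], [-1.0, 0.0, 0.0]] [-0.2 -0.2 -1.1] 8.942697225007928 [-0.05 -0.13  1.99 -0.    1.28  1.68]
red 3310
C tool [  0.2  -0.3 -27.9] ((-0.48811817169189453, -29.818645477294922), (29.513427734375, 35.61747741699219), 0.0904093012213707) [ -5.8 -15.2 -47.6] [  6.8  14.3 -12. ]
tab tool [-29.2  -0.3  -2. ] [-33.1  -5.  -12.6] [-22.1   4.2  12.4]
head 835 [479.6  49.6 125.5] ((479.6256408691406, 49.457679748535156), 10.636652946472168)
reel 16685 ((479.5505676269531, 49.69574737548828), 55.11140823364258)
```

View pics/w2.png

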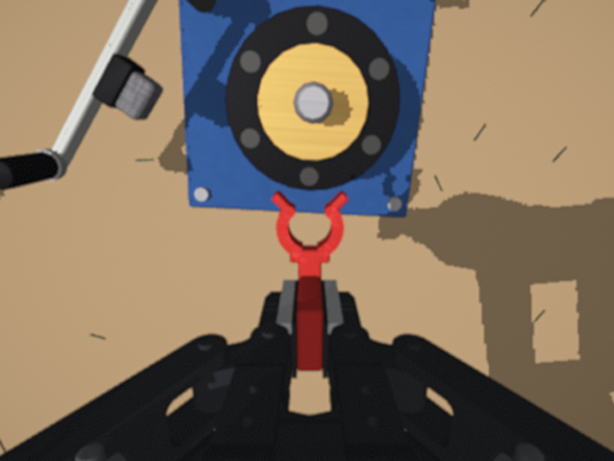

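The wrist view shows the clip held straight, with the C at (310,225) facing the spindle head at (313,102). Both lie on the approach line to within 2 mm. Next I go down to insertion height.

>>> play_rows(
  delta_pos=[
    [0,-0.1,-3],
    [0,-0.2,-6],
    [0,-0.2,-7.8],
    [0,-0.2,-8.3],
    [0,-0.2,-8.3],
  ],
  twist=[0,0,0,0,0],
  gripper=[1,1,1,1,1],
)

```text
time_s: 4.58
position: [397.4, 63.2, 103.5]
eef_rot: [[0.0, -0.166, -0.986], [-0.0, -0.986, 0.166], [-1.0, 0.0, -0.0]]
contact_force: [0.3, 0.0, -0.6]
finger_gap: 9.0
```

```bash
sed -i 's/    if view/    Cw=P[red][(bx>-6)\&(bx<12)\&(q[:,2]<-12)]; print("C world",np.nanmedian(Cw,0).round(1),np.percentile(Cw[:,2],[10,50,90]).round(1))\n    z=P[(np.hypot(P[...,0]-480,P[...,1]-50)<30)\&(P[...,2]<98)\&(P[...,2]>85)][:,2]; print("washer z",np.median(z).round(1))\n    if view/' w.py; python3 w.py w3
```

```text
4.575 [397.4  63.2 103.5] [[0.0, -0.166, -0.986], [-0.0, -0.986, 0.166], [-1.0, 0.0, -0.0]] [ 0.3  0.  -0.6] 9.041454279577401 [-0.06 -0.01  2.07 -0.    1.08  1.68]
red 3564
C tool [  0.3  -0.3 -29. ] ((-0.5906333923339844, -29.78338623046875), (30.573196411132812, 35.58640670776367), 0.32951757311820984) [ -5.5 -15.8 -47.7] [ 11.9  14.8 -12. ]
tab tool [-29.2  -0.4  -1.9] [-32.8  -5.1 -12.7] [-22.1   4.1  12.4]
head 2372 [479.7  49.3 125.4] ((479.6531677246094, 49.280086517333984), 10.699969291687012)
reel 32539 ((476.25152587890625, 50.114986419677734), 56.8338737487793)
C world [426.   60.6 103.2] [100.8 103.2 104.1]
washer z 93.2
```

View pics/w3.png

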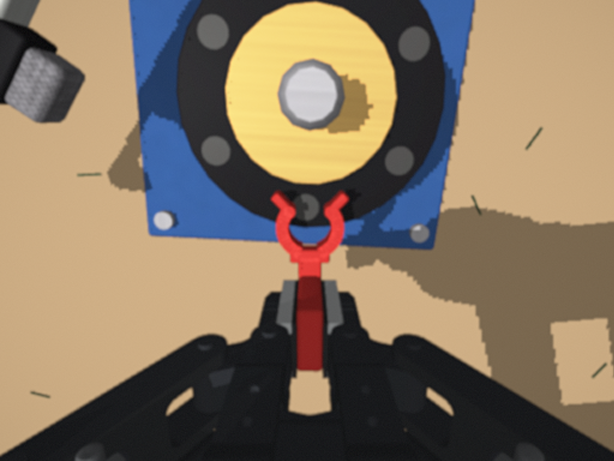

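The view shows the mouth at (310,200) squarely in line with the head at (311,94), with the clip's underside about 2 mm above the washer. I'm pushing it on.

>>> play_rows(
  delta_pos=[
    [1,-0.17,0],
    [2,-0.35,0],
    [2.6,-0.45,0],
    [3,-0.52,0],
    [3.4,-0.6,0],
  ],
  twist=[0,0,0,0,0],
  gripper=[1,1,1,1,1],
)

```text
time_s: 5.25
position: [431.3, 57.2, 103.2]
eef_rot: [[-0.0, -0.166, -0.986], [0.0, -0.986, 0.166], [-1.0, 0.0, 0.0]]
contact_force: [-0.6, -0.1, -0.5]
finger_gap: 9.4
```

>>> play_rows(
  delta_pos=[
    [0.4,-0.07,0],
    [0.8,-0.14,0],
    [1.2,-0.21,0],
    [1.6,-0.28,0],
    [1.6,-0.28,0],
  ],
  twist=[0,0,0,0,0],
  gripper=[1,1,1,1,1],
)

```text
time_s: 5.88
position: [443.9, 54.9, 102.0]
eef_rot: [[-0.007, -0.165, -0.986], [0.001, -0.986, 0.165], [-1.0, 0.0, 0.007]]
contact_force: [-2.5, 0.3, -1.2]
finger_gap: 9.0
```

```bash
python3 w.py w4
```

```text
5.875 [443.9  54.9 102. ] [[-0.007, -0.165, -0.986], [0.001, -0.986, 0.165], [-1.0, 0.0, 0.007]] [-2.5  0.3 -1.2] 9.034304133117127 [-0.07  0.1   1.96  0.    1.09  1.67]
red 2402
C tool [  0.3  -0.3 -37.3] ((0.33473968505859375, -29.581199645996094), (35.19400405883789, 33.73416519165039), 89.36670684814453) [ -5.8 -16.7 -47.3] [  8.4  17.  -12. ]
tab tool [-29.2  -0.4  -2. ] [-37.8  -5.1 -12.6] [-22.1   4.4  12.6]
head 1928 [478.3  49.6 125.6] ((473.05133056640625, 51.017032623291016), 18.201108932495117)
reel 27237 ((479.7630310058594, 49.27193069458008), 55.0383186340332)
C world [480.9  52.8 101.5] [100.1 101.5 102.4]
washer z 93.2
```

View pics/w4.png

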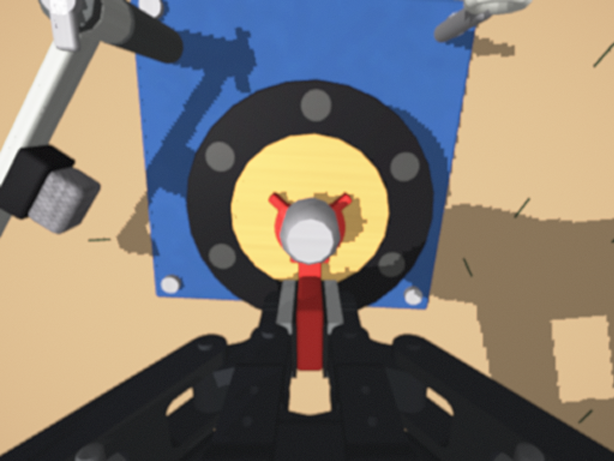

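The clip is around the spindle, but the TCP is still about 3 mm short of the command. I'll hold there and press slightly further.

>>> play_rows(
  delta_pos=[
    [0,0,0],
    [0,0,0],
    [0.1,-0.02,0],
    [0.2,-0.03,0],
    [0.2,-0.03,0],
  ],
  twist=[0,0,0,0,0],
  gripper=[1,1,1,1,1],
)

```text
time_s: 6.55
position: [448.0, 54.3, 102.8]
eef_rot: [[-0.003, -0.166, -0.986], [0.0, -0.986, 0.166], [-1.0, 0.0, 0.003]]
contact_force: [-5.3, 1.1, 0.4]
finger_gap: 9.3
```

>>> play_rows(
  delta_pos=[
    [0,0,0],
    [0,0,0],
    [0,0,0],
    [0,0,0],
    [0,0,0],
  ],
  twist=[0,0,0,0,0],
  gripper=[1,1,1,1,1],
)

```text
time_s: 7.18
position: [448.0, 54.3, 102.8]
eef_rot: [[-0.003, -0.166, -0.986], [0.0, -0.986, 0.166], [-1.0, 0.0, 0.003]]
contact_force: [-4.9, 0.4, 1.3]
finger_gap: 9.4
```

```bash
python3 w.py w5
```

```text
7.175 [448.   54.3 102.8] [[-0.003, -0.166, -0.986], [0.0, -0.986, 0.166], [-1.0, 0.0, 0.003]] [-4.9  0.4  1.3] 9.39659784864027 [-0.07  0.1   1.96  0.    1.09  1.67]
red 2359
C tool [  0.3   1.3 -40.3] ((-0.11689090728759766, -29.787887573242188), (35.568878173828125, 30.027395248413086), 89.98648834228516) [ -5.5 -15.1 -47.6] [  6.8  14.9 -12. ]
tab tool [-29.2  -0.4  -1.8] [-36.5  -5.1 -12.5] [-22.    4.4  12.8]
head 2448 [473.8  50.4 126.4] ((472.71026611328125, 50.60262680053711), 17.90459632873535)
reel 25817 ((479.79345703125, 49.43603515625), 54.978851318359375)
C world [487.7  51.  102.4] [100.9 102.4 103.3]
washer z 93.2
```

It snapped home: the TCP jumped forward and the bore sits against the groove with 5 N. I'm easing off, lowering it onto the washer and releasing.

>>> play_rows(
  delta_pos=[
    [-0.15,0.02,0],
    [-0.15,0.02,-0.1],
    [-0.15,0.02,-0.2],
    [-0.15,0.02,-0.2],
    [-0.15,0.02,-0.2],
  ],
  twist=[0,0,0,0,0],
  gripper=[1,1,1,1,0.7],
)

```text
time_s: 7.85
position: [449.0, 54.2, 101.7]
eef_rot: [[0.003, -0.166, -0.986], [-0.0, -0.986, 0.166], [-1.0, -0.0, -0.003]]
contact_force: [0.3, 0.1, 0.3]
finger_gap: 25.4
```

>>> play_rows(
  delta_pos=[
    [0,0,0],
    [0,0,0],
    [0,0,0],
    [0,0,2],
    [0,0,6],
  ],
  twist=[0,0,0,0,0],
  gripper=[0.5,0.4,0.4,0.4,0.4],
)

```text
time_s: 8.48
position: [445.9, 54.4, 160.2]
eef_rot: [[-0.005, -0.166, -0.986], [0.0, -0.986, 0.166], [-1.0, 0.0, 0.005]]
contact_force: [1.2, -0.4, 0.9]
finger_gap: 50.9
```

>>> play_rows(
  delta_pos=[
    [-1,0,3],
    [-3,0,5],
    [-5,0,5],
    [-5,0,5],
    [-5,0,5],
  ],
  twist=[0,0,0,0,0],
  gripper=[0.4,0.4,0.4,1,1],
)

```text
time_s: 9.1
position: [398.1, 54.3, 211.2]
eef_rot: [[0.001, -0.166, -0.986], [-0.0, -0.986, 0.166], [-1.0, -0.0, -0.001]]
contact_force: [0.5, -0.2, 0.2]
finger_gap: 15.5
```

```bash
python3 w.py w6; python3 - <<'E'
from h import *
z=np.load('w6.npz'); im=z['im'];P=z['P']; r,g,b=im.astype(int).transpose(2,0,1)
red=(r>70)&(g<0.5*r)&(b<0.5*r)&(np.hypot(P[...,0]-480,P[...,1]-50)<70)&(P[...,2]>85)
p=P[red]; t=p[p[:,2]>125]; print(len(p),'tab',t.mean(0).round(1),cv2.minAreaRect(t[:,:2].astype(np.float32)))
c=p[(p[:,2]<106)]; print('C',np.median(c,0).round(1),cv2.minAreaRect(c[:,:2].astype(np.float32)))
n=P[(P[...,2]>118)&(P[...,1]>100)&(P[...,2]<145)]; 
if len(n): print('knob',len(n),n.mean(0))
E
```

```text
9.1 [398.1  54.3 211.2] [[0.001, -0.166, -0.986], [-0.0, -0.986, 0.166], [-1.0, -0.0, -0.001]] [ 0.5 -0.2  0.2] 15.544976060708677 [-0.08 -0.16  1.96  0.    1.34  1.66]
red 69
head 742 [477.   49.9 126. ] ((472.8422546386719, 51.16054153442383), 17.777206420898438)
reel 12566 ((479.7152099609375, 49.72346496582031), 54.961612701416016)
922 tab [447.3  54.8 130.9] ((447.12078857421875, 54.9489860534668), (9.772395133972168, 25.276445388793945), 79.73504638671875)
C [469.5  50.5 101.2] ((460.759765625, 52.31349182128906), (28.84500503540039, 66.68230438232422), 80.47540283203125)
knob 785 [471.92913573 219.89626137 130.49033428]
  return np.nanmean(a, axis, out=out, keepdims=keepdims)
Traceback (most recent call last):
  File "w.py", line 23, in <module>
    look(sys.argv[1])
    ~~~~^^^^^^^^^^^^^
  File "w.py", line 20, in look
    Cw=P[red][(bx>-6)&(bx<12)&(q[:,2]<-12)]; print("C world",np.nanmedian(Cw,0).round(1),np.percentile(Cw[:,2],[10,50,90]).round(1))
                                                                                         ~~~~~~~~~~~~~^^^^^^^^^^^^^^^^^^^^
IndexError: index -1 is out of bounds for axis 0 with size 0
```

Measured after release: the tab is at (447.1,55.0) with its top at z 131, which puts the bore about 1 mm from the spindle axis, lying on the washer. Now I locate the knob precisely.

```bash
python3 - <<'E'
from h import *
save('w6',np.load('w6.npz')['im'],1.2)
for n in('w6','top0'):
    P=np.load(n+'.npz')['P']
    for lo in(120,132):
        m=(P[...,2]>lo)&(P[...,2]<142)&(P[...,1]>150)&(P[...,1]<260)&(np.abs(P[...,0]-472)<40)
        t=P[m]; v,u=np.nonzero(m); print(n,lo,len(t),t.mean(0).round(1),cv2.minEnclosingCircle(t[:,:2].astype(np.float32)),u.min(),u.max())
    w=P[(np.hypot(P[...,0]-572,P[...,1]-120)<14)&(P[...,2]>98)]; print('nut',len(w),w.mean(0).round(1) if len(w) else '')
E
```

```text
w6 120 736 [471.9 220.1 131.3] ((471.5419006347656, 222.92007446289062), 9.284136772155762) 1 38
w6 132 458 [471.9 222.2 134.2] ((471.7414855957031, 223.0684051513672), 9.142538070678711) 1 27
nut 0 
top0 120 30 [472.1 223.2 134.2] ((472.60137939453125, 223.17269897460938), 8.632898330688477) 218 223
top0 132 27 [472.6 223.6 134.9] ((472.606689453125, 223.55686950683594), 8.43779468536377) 218 223
nut 36 [572.3 119.6 104.4]
```

View pics/w6.png

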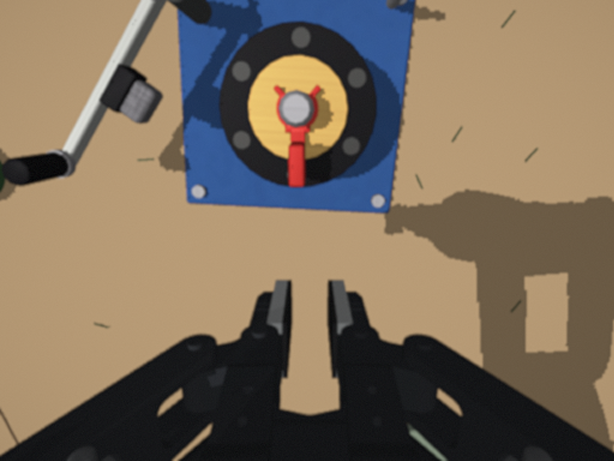

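The clip is home around the spindle at (295,107) with its tab at (297,165), and the knob is at (18,172). Now I straddle the knob.

>>> play_rows(
  delta_pos=[
    [1,2,0],
    [3,7,0],
    [5,12,0],
    [7,16,0],
    [7.4,16.9,0],
  ],
  twist=[0,0,0,0,0],
  gripper=[0.6,0.6,0.6,0.6,0.6],
)

```text
time_s: 9.78
position: [472.8, 225.5, 210.5]
eef_rot: [[-0.001, -0.163, -0.987], [0.0, -0.987, 0.163], [-1.0, 0.0, 0.001]]
contact_force: [-0.5, 0.5, -0.1]
finger_gap: 34.1
```

>>> play_rows(
  delta_pos=[
    [0,0,0],
    [0,0,-1],
    [0,0,-3],
    [0,0,-5],
    [0,0,-6],
  ],
  twist=[0,0,0,0,0],
  gripper=[0.6,0.6,0.6,0.6,0.6],
)

```text
time_s: 10.4
position: [470.3, 221.9, 149.5]
eef_rot: [[-0.003, -0.167, -0.986], [-0.001, -0.986, 0.167], [-1.0, 0.001, 0.003]]
contact_force: [-0.7, 0.2, -0.8]
finger_gap: 34.0
```

```bash
python3 - <<'E'
from h import *
s=manip.observe(); print(s['time_s'],np.round(s['position'],1),s['finger_gap'],np.round(s['qpos'],2))
im,d,P=cloud('wrist'); save('w7',im,1.2)
p0=np.array(s['position']);R=np.array(s['eef_rot'])
m=(P[...,2]>131)&(P[...,2]<140)&(np.hypot(P[...,0]-472,P[...,1]-223)<25); t=P[m]
c,r=cv2.minEnclosingCircle(t[:,:2].astype(np.float32)); print(len(t),c,r,'tool',((np.array([*c,135])-p0)@R).round(1))
E
```

```text
10.4 [470.3 221.9 149.5] 34.02087953764257 [ 0.27  0.18  1.76 -0.    1.21  2.01]
656 (472.2138671875, 223.40008544921875) 8.96902084350586 tool [14.5 -1.8 -1.6]
```

View pics/w7.png

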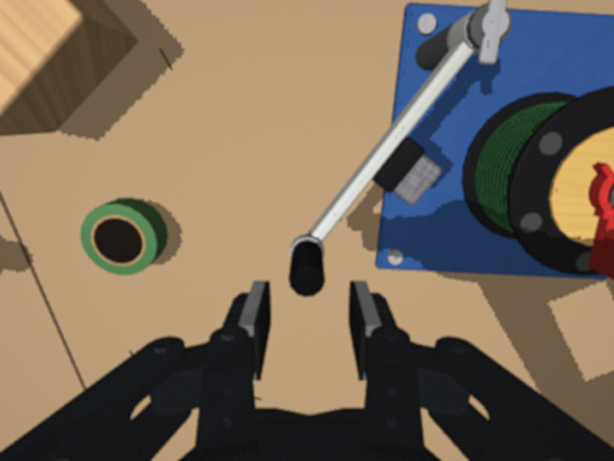

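The knob at (307,265) is centred between the fingers (within 2 mm). I'm going down, then sweeping along the arc.

>>> play_rows(
  delta_pos=[
    [0,0,-1.5],
    [0,0,-3],
    [0,0,-4],
    [0,0,-4.3],
    [0,0,-4.3],
  ],
  twist=[0,0,0,0,0],
  gripper=[0.6,0.6,0.6,0.6,0.6],
)

```text
time_s: 11.08
position: [471.7, 223.4, 108.2]
eef_rot: [[-0.0, -0.166, -0.986], [-0.0, -0.986, 0.166], [-1.0, 0.0, 0.0]]
contact_force: [1.0, -0.4, -0.5]
finger_gap: 34.0
```

>>> play_rows(
  delta_pos=[
    [-0.5,-0.9,0],
    [-1.1,-1.85,0],
    [-1.65,-2.6,0],
    [-2.2,-3.3,0],
    [-2.6,-4.0,0],
  ],
  twist=[0,0,0,0,0],
  gripper=[0.6,0.6,0.6,0.6,0.6],
)

```text
time_s: 11.7
position: [445.3, 182.7, 108.3]
eef_rot: [[0.0, -0.166, -0.986], [-0.0, -0.986, 0.166], [-1.0, 0.0, -0.0]]
contact_force: [-1.8, 2.8, -0.2]
finger_gap: 34.3
```

>>> play_rows(
  delta_pos=[
    [-0.45,-0.8,0],
    [-0.8,-1.6,0],
    [-1.1,-2.4,0],
    [-1.35,-3.15,0],
    [-1.5,-3.65,0],
  ],
  twist=[0,0,0,0,0],
  gripper=[0.6,0.6,0.6,0.6,0.6],
)

```text
time_s: 12.32
position: [430.6, 146.2, 108.3]
eef_rot: [[0.0, -0.166, -0.986], [-0.0, -0.986, 0.166], [-1.0, 0.0, -0.0]]
contact_force: [-0.6, 0.1, -0.0]
finger_gap: 34.4
```

>>> play_rows(
  delta_pos=[
    [0,0,0],
    [0,0,0],
    [-0.05,-0.2,0],
    [-0.1,-0.4,0],
    [-0.1,-0.4,0],
  ],
  twist=[0,0,0,0,0],
  gripper=[0.6,0.6,0.6,0.6,0.6],
)

```text
time_s: 12.95
position: [429.8, 142.7, 108.4]
eef_rot: [[0.0, -0.166, -0.986], [-0.0, -0.986, 0.166], [-1.0, 0.0, -0.0]]
contact_force: [-0.2, -0.3, 0.9]
finger_gap: 33.9
```

```bash
cat > k.py <<'E'
from h import *
import sys
s=manip.observe(); print(s['time_s'],np.round(s['position'],1),s['finger_gap'],np.round(s['contact_force'],1))
im,d,P=cloud(sys.argv[1]); save(sys.argv[2],im,1.2); np.savez(sys.argv[2]+'.npz',im=im,P=P)
m=(P[...,2]>131)&(P[...,2]<139)&(np.hypot(P[...,0]-440,P[...,1]-165)<50)&(im.max(-1)<110); t=P[m]
c,r=cv2.minEnclosingCircle(t[:,:2].astype(np.float32)); m=t.mean(0)
f=lambda c: 167.2-np.degrees(np.arctan2(c[1]-119.7,c[0]-572.4))
print(len(t),c,r,m.round(1),'arm deg from stop',f(c),f(m))
E
python3 k.py wrist w8
```

```text
12.95 [429.8 142.7 108.4] 33.93723407729326 [-0.2 -0.3  0.9]
1714 (437.2619323730469, 143.861083984375) 28.685955047607422 [434.5 148.6 134.3] arm deg from stop -2.663295754893454 -0.9545952517474916
```

>>> play_rows(
  delta_pos=[
    [-0.02,-0.1,0],
    [-0.05,-0.2,0],
    [-0.07,-0.3,0],
    [-0.09,-0.4,0],
    [-0.09,-0.4,0],
  ],
  twist=[0,0,0,0,0],
  gripper=[0.6,0.6,0.6,0.6,0.6],
)

```text
time_s: 13.62
position: [429.5, 141.7, 108.4]
eef_rot: [[0.002, -0.167, -0.986], [0.006, -0.986, 0.167], [-1.0, -0.007, -0.001]]
contact_force: [1.7, 12.2, -4.0]
finger_gap: 34.2
```

```bash
python3 k.py wrist w9
```

```text
13.625 [429.5 141.7 108.4] 34.21597039439027 [ 1.7 12.2 -4. ]
1662 (436.7554626464844, 143.28897094726562) 28.022838592529297 [434.2 148.2 134.3] arm deg from stop -2.9347602359786435 -1.1361051279505148
```

View pics/w9.png

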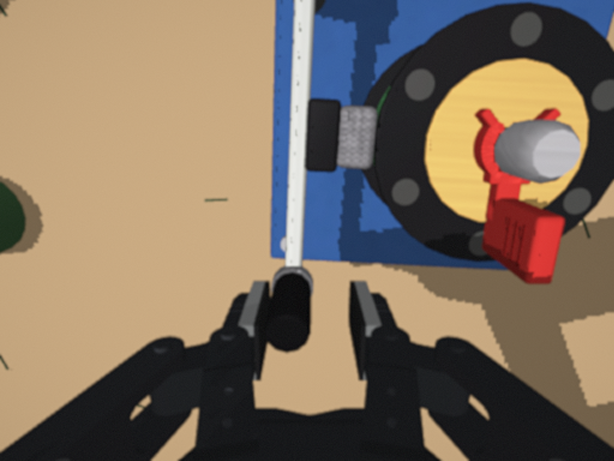

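12 N built up over the last few mm. The felt at (357,137) is against the rim at (372,137) and the bar is parallel to the base edge. I'm backing off the knob and lifting clear.

>>> play_rows(
  delta_pos=[
    [0,0.3,0],
    [0.1,0.7,0],
    [0.2,1.1,0],
    [0.2,1.1,0],
    [0.2,1.1,1],
  ],
  twist=[0,0,0,0,0],
  gripper=[0.6,0.6,0.6,0.6,0.6],
)

```text
time_s: 14.3
position: [429.8, 149.6, 117.8]
eef_rot: [[-0.003, -0.166, -0.986], [-0.001, -0.986, 0.166], [-1.0, 0.001, 0.002]]
contact_force: [-0.1, 0.3, -0.4]
finger_gap: 34.0
```

>>> play_rows(
  delta_pos=[
    [0,0,3],
    [0,0,8],
    [-1,0,12],
    [-3,-5,12],
    [-3,-8,12],
  ],
  twist=[0,0,0,0,0],
  gripper=[0.6,0.6,0.6,0.6,0.6],
)

```text
time_s: 14.92
position: [400.1, 68.8, 239.8]
eef_rot: [[0.002, -0.165, -0.986], [-0.001, -0.986, 0.165], [-1.0, 0.0, -0.002]]
contact_force: [1.3, -0.4, -0.3]
finger_gap: 33.7
```

>>> play_rows(
  delta_pos=[
    [0,0,0],
    [0,0,0],
    [0,0,0],
    [0,0,0],
    [0,0,0],
  ],
  twist=[0,0,0,0,0],
  gripper=[0.6,0.6,0.6,0.6,0.6],
)

```text
time_s: 15.55
position: [400.7, 70.2, 238.2]
eef_rot: [[-0.0, -0.165, -0.986], [0.0, -0.986, 0.165], [-1.0, -0.0, 0.0]]
contact_force: [0.1, 0.1, 0.9]
finger_gap: 33.8
```

```bash
python3 k.py wrist w10; python3 - <<'E'
from h import *
z=np.load('w10.npz'); im=z['im'];P=z['P']; r,g,b=im.astype(int).transpose(2,0,1)
red=(r>70)&(g<0.5*r)&(b<0.5*r)&(np.hypot(P[...,0]-480,P[...,1]-50)<70)&(P[...,2]>85)
p=P[red]; t=p[p[:,2]>125]; print(len(p),'tab',t.mean(0).round(1),cv2.minAreaRect(t[:,:2].astype(np.float32)))
E
```

```text
15.55 [400.7  70.2 238.2] 33.83026751806714 [0.1 0.1 0.9]
306 (431.4223327636719, 149.75653076171875) 8.463433265686035 [431.5 149.5 133.9] arm deg from stop -0.7646961420386162 -0.8486355626142199
767 tab [447.1  55.1 130.8] ((446.9210205078125, 55.35594940185547), (9.925675392150879, 25.272724151611328), 81.26959228515625)
```

View pics/w10.png

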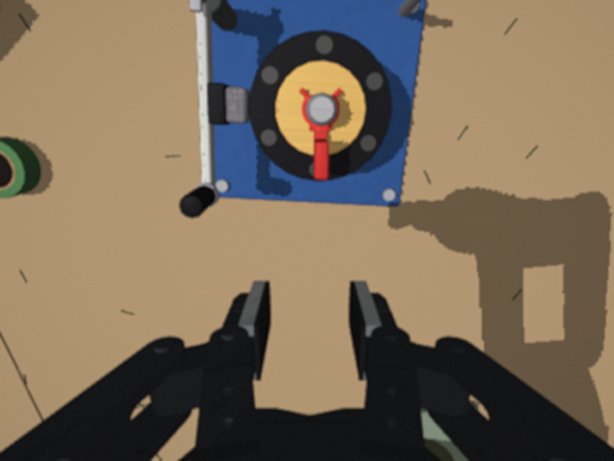

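The felt (235,105) touches the rim (250,105), and the clip surrounds the spindle at (321,108), with the gripper clear of everything. I'm handing in.

```bash
python3 -c "
from workcell import manip
print(manip.close_job())"
```

```text
the job is handed in; nothing more can be done
None
```

I pushed the red clip onto the spindle groove until it snapped home and lowered it onto the washer. I then swung the drag arm in by its knob until the felt pad stopped on the reel, and handed the job in at about 15.6 s.

**Clip:** my last check put its tab at (447, 55) with the top at z 131. From that, the bore is about 1 mm from the spindle axis, inside the 2 mm of play, and the clip is lying on the washer.

**Drag arm:** pressing the knob gave about 12 N at the stop. After I let go, the arm measured -0.8° from the computed stop angle, which is within my measuring error, and the felt was seen against the rim.

**Other things:** the robot was clear of everything when I handed in. I saw nothing else on the bench disturbed, though I did not take a final picture of the whole bench. One check script failed partway on an empty selection; I redid that check from the saved data.

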